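# Put three mixed-up setting masters back into their own nests

### The arm

A 6-joint arm with a two-finger parallel gripper is mounted at the origin on the work surface. World frame = base frame: x ahead of the robot, y to its left, z up, the work surface at z = 0. Lengths are in m, angles in rad, forces in N, time in s.
With the tool pointing down it reaches from about 0.25 to 0.775 m from the base axis. Payload 4 kg.
Tool frame: the origin (TCP) lies at the very end of the fingers, on their centre line; the grasp point (between the pads) lies 19 mm behind it (bot.tcp_to_grasp is the z of the grasp point in the tool frame, in m); z points along the fingers, y is the line along which they close (so a half turn about z gives the same grasp; the last joint's range is limited). The gripper opens to 85 mm and grips with 20 to 120 N. Pads are 22 mm wide; open, the fingers measure 114 mm over their backs; the gripper's body (76 mm by 85 mm) begins 54 mm behind the grasp point. The pads swing forward as they close: fully open they stand 13 mm farther back than shut.
Start: joints at [1.181, 0.087, 1.371, -0, 1.684, -0.103], TCP at [0.156, 0.528, 0.231] pointing down, gripper open.
Joint ranges: [-3.1, 3.1], [-0.76, 2.03], [0.27, 2.55], [-1.08, 4.22], [0.17, 2.65], [-2.57, 2.57]. Speed limits (rad/s): [2.79, 2.79, 3.14, 3.14, 3.14, 3.14].

### API

Orientations are given as a 3x3 rotation matrix whose columns are the frame's x, y, z axes.
In Python, from workcell import bot gives the robot as it stands. Calls block until the motion is done:
- bot.goto(position, orientation): joint-space move of the TCP to a pose.
- bot.movel(position, attitude=None, v=0.15): straight line of the TCP; attitude=None keeps the orientation; v is the mean speed in m/s.
- bot.move_joints(angles): joint-space move.
- bot.let_go() and bot.grasp(grip_force=None): open the fingers fully, or close them until they stop; grip_force is the grip in N (None keeps the last).
- bot.sleep(seconds).
- bot.inverse_kinematics(position, orientation): joint angles nearest the present ones, or None.
- bot.snapshot(name): name is "side" or "top"; returns the picture (400x640x3 uint8, blue, green, red); there is no depth.
- bot.calibration(name): a dict with "camera_matrix" (3x3 intrinsics, pixels), "world_to_cam" (4x4, takes a point from world to camera coordinates). Camera axes: x right, y down, z forward; pixel columns grow to the right and rows downward; lengths in m; the calibration is good to about 2 mm. A picture is of the moment at which its call begins. calibration takes no time and is no camera call.
A pose or a line that the arm cannot do raises bot.MotionError and nothing moves.
- bot.job_done(): hands the job in; it is judged then, once.
Readings, each from a call of its own:
- bot.get_time_s(): time.
- bot.get_joints(): joint angles.
- bot.get_joint_velocities(): joint speeds.
- bot.get_effort(): joint torques, N m.
- bot.get_ee_pos(): TCP position.
- bot.get_ee_rot(): TCP orientation.
- bot.get_force(): force on the tool from outside, world axes, zero at the start.
- bot.get_ft_torque(): the same for the moment, N m.
- bot.get_gripper_width(): finger opening in m.
- bot.get_finger_force(): force on a finger pad.
Only numpy, scipy, OpenCV 4.12 (cv2) and the standard library are available. Lean on these libraries where they do the work, as an engineer would, in place of code of your own. Each camera call takes 0.05 s, during which the arm holds its last target. There are 200 camera calls.

### The job

The three steel setting masters of this test station have been put back in each other's nests. Using the spare nest without an outline as the free place on the way, move each master to the nest whose raised outline has the same shape as its head, and leave it standing upright on the pocket floor. Never tip a master over, and leave the small things between the nests standing where they are.

Things in the scene. Friction and masses are not known exactly. Their poses are not given: they have to be found in the camera images.
- master_round: loose setting master, 0.2 to 0.4 kg: an aluminium foot disc, 54 mm diameter and 14 mm high, with a round steel head of 40 mm diameter standing on it, 46 mm high (60 mm overall). Origin: centre of the foot's underside; z up. It may be gripped by the head from above. At the start it stands in a wrong nest.
- master_blade: loose setting master, 0.2 to 0.4 kg: an aluminium foot disc, 54 mm diameter and 14 mm high, with a flat steel blade 44 mm long and 14 mm thick standing on it, 46 mm high (60 mm overall). Origin: centre of the foot's underside; z up; the blade's 44 mm length lies along its x, its thickness along y. It may be gripped by the head from above. At the start it stands in a wrong nest.
- master_cross: loose setting master, 0.2 to 0.4 kg: an aluminium foot disc, 54 mm diameter and 14 mm high, with a steel head with a plus-shaped plan, two arms 44 mm long and 14 mm thick crossing at the middle standing on it, 46 mm high (60 mm overall). Origin: centre of the foot's underside; z up; the arms lie along its x and y. It may be gripped by the head from above. At the start it stands in a wrong nest.
- nest_round: fixed white plate 140x88 mm, 10 thick, with round pocket: rim 74 inner, 82 outer diameter, 5 mm above the plate. Origin: pocket axis at the plate's underside, z up; pocket floor 10 mm above it. Plate spans -44 to +96 mm along its x. At +68 mm in x (away from the robot) a dark raised outline, 3 mm high: a 40 mm disc.
- nest_blade: fixed white plate 140x88 mm, 10 thick, with round pocket: rim 74 inner, 82 outer diameter, 5 mm above the plate. Origin: pocket axis at the plate's underside, z up; pocket floor 10 mm above it. Plate spans -44 to +96 mm along its x. At +68 mm in x (away from the robot) a dark raised outline, 3 mm high: a 44x14 mm bar along x.
- nest_cross: fixed white plate 140x88 mm, 10 thick, with round pocket: rim 74 inner, 82 outer diameter, 5 mm above the plate. Origin: pocket axis at the plate's underside, z up; pocket floor 10 mm above it. Plate spans -44 to +96 mm along its x. At +68 mm in x (away from the robot) a dark raised outline, 3 mm high: a plus of two 44x14 mm bars along x and y.
- nest_spare: fixed white plate 140x88 mm, 10 thick, with round pocket: rim 74 inner, 82 outer diameter, 5 mm above the plate. Origin: pocket axis at the plate's underside, z up; pocket floor 10 mm above it. Plate spans -44 to +96 mm along its x. No outline: the spare nest, empty at the start.
- oil_bottle: loose bystander between the nests: small white bottle with a black cap, 26 mm diameter, 60 mm high; origin at the centre of its underside. Not to be disturbed.
- clamp_foot: loose bystander between the nests: black rubber clamp foot with a thin stem, 26 mm diameter, 40 mm high; origin at the centre of its underside. Not to be disturbed.
- spacer: loose bystander between the nests: brass spacer tube, 26 mm diameter, 12 mm bore, 30 mm high; origin at the centre of its underside. Not to be disturbed.

How it is judged:
On the way:
1. one of the masters stands in the spare nest (((horizontal distance between master_round and nest_spare below 0.014 m and z of master_round in the frame of nest_spare between 0.006 and 0.013 m and angle between master_round's own z axis and vertical below 0.08 rad) or (horizontal distance between master_blade and nest_spare below 0.014 m and z of master_blade in the frame of nest_spare between 0.006 and 0.013 m and angle between master_blade's own z axis and vertical below 0.08 rad) or (horizontal distance between master_cross and nest_spare below 0.014 m and z of master_cross in the frame of nest_spare between 0.006 and 0.013 m and angle between master_cross's own z axis and vertical below 0.08 rad))), for 0.2 s.
At the end, for the whole second after the job is handed in: Each of the three masters stands at rest on the pocket floor of the nest with its own outline (within 14 mm of the pocket's axis, foot 6 to 13 mm above the nest's underside, leaning less than 0.08 rad), so that the spare nest is empty again (horizontal distance between master_round and nest_round below 0.014 m and z of master_round in the frame of nest_round between 0.006 and 0.013 m and angle between each of master_round, master_blade, master_cross's own z axis and vertical below 0.08 rad and linear speed of each of master_round, master_blade, master_cross below 0.02 m/s and horizontal distance between master_blade and nest_blade below 0.014 m and z of master_blade in the frame of nest_blade between 0.006 and 0.013 m and horizontal distance between master_cross and nest_cross below 0.014 m and z of master_cross in the frame of nest_cross between 0.006 and 0.013 m); the robot touches nothing.
It fails at once if a master is tipped over (leans more than 0.7 rad) (angle between any of master_round, master_blade, master_cross's own z axis and vertical above 0.7 rad).
It fails at once if a thing between the nests is moved more than 25 mm or knocked over (distance of any of oil_bottle, clamp_foot, spacer from where it was at the start of the episode above 0.025 m or angle between any of oil_bottle, clamp_foot, spacer's own z axis and vertical above 0.5 rad).
It also fails if it takes over 115 s, if anything falls off the work surface, if the arm or the gripper's body presses on something with over 40 N, if the wrist force passes 120 N, or if a joint passes its speed limit or range.

## Working session

There is one attempt and no reset: what is moved stays moved. The work goes in short steps, each a Python script; the robot and the scene stay as the last script left them, time stands still between calls to the robot, and variables do not carry over. Pictures are saved under pics/ and viewed, at most 14 in all, crops included, and the job is handed in when it is done.

```bash
mkdir -p pics; python3 - <<'E'
from workcell import bot
import cv2,numpy as np
np.set_printoptions(precision=4,suppress=True)
for n in("top","side"):
    cv2.imwrite(f"pics/{n}0.png",bot.snapshot(n)); c=bot.calibration(n); print(n,c["camera_matrix"],c["world_to_cam"])
print(bot.get_ee_rot(),bot.tcp_to_grasp)
E
```

```text
top [[369.6534   0.     321.6271]
 [  0.     369.6534 194.6279]
 [  0.       0.       1.    ]] [[ 0.0059 -1.      0.0072  0.0011]
 [-0.9871 -0.007  -0.1598  0.5383]
 [ 0.1599 -0.0061 -0.9871  0.8647]
 [ 0.      0.      0.      1.    ]]
side [[391.4333   0.     324.2366]
 [  0.     391.4333 197.9334]
 [  0.       0.       1.    ]] [[ 0.7846 -0.6195 -0.0231 -0.3842]
 [-0.3033 -0.351  -0.8859  0.2039]
 [ 0.5407  0.7021 -0.4634  0.5393]
 [ 0.      0.      0.      1.    ]]
[[-0.9592  0.2829 -0.0008]
 [ 0.2829  0.9592 -0.0019]
 [ 0.0002 -0.0021 -1.    ]] -0.0187
```

View pics/top0.png

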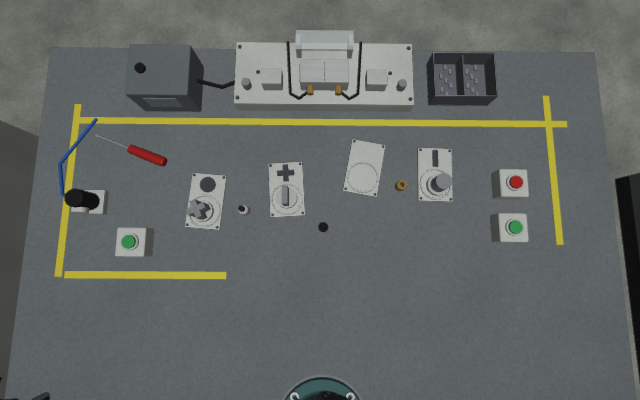

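View pics/side0.png

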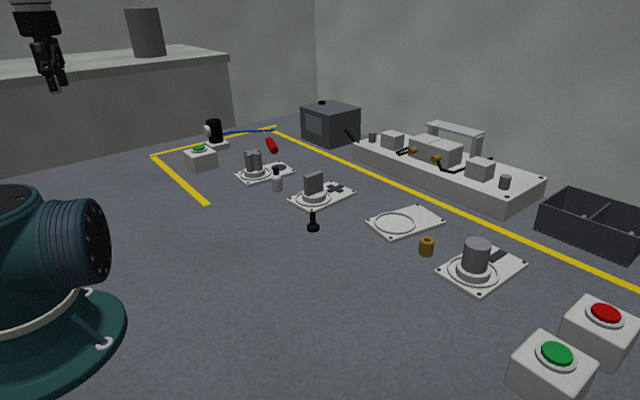

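The top view shows, left to right:
- round nest (207,200), holding the cross
- cross nest (287,190), holding the blade
- spare nest (364,168), empty
- blade nest (435,175), holding the round master

The bystanders are at (243,210), (323,227) and (401,185). The side view agrees.

```bash
cat > h.py <<'E'
from workcell import bot
import cv2,numpy as np
np.set_printoptions(precision=4,suppress=True)
def ray(n,px,z):
    c=bot.calibration(n);K=c["camera_matrix"];T=c["world_to_cam"];R=T[:3,:3];t=T[:3,3]
    o=-R.T@t; px=np.atleast_2d(px).astype(float)
    d=(np.linalg.inv(K)@np.c_[px,np.ones(len(px))].T).T@R
    return (o+d*((z-o[2])/d[:,2])[:,None])[:,:2]
def rect(p):
    (c,(w,h),a)=cv2.minAreaRect((p*1000).astype(np.float32)); 
    if w<h: w,h=h,w; a+=90
    a=(a+90)%180-90
    return np.array(c)/1000,w,h,a
def plates(n,im):
    hsv=cv2.cvtColor(im,cv2.COLOR_BGR2HSV)
    m=((hsv[...,2]>165)&(hsv[...,1]<40)).astype(np.uint8)*255
    m=cv2.morphologyEx(m,cv2.MORPH_CLOSE,np.ones((3,3)))
    out=[]
    for k in cv2.findContours(m,cv2.RETR_EXTERNAL,cv2.CHAIN_APPROX_NONE)[0]:
        if cv2.contourArea(k)>600: out.append((k.reshape(-1,2).mean(0),)+rect(ray(n,k.reshape(-1,2),.01)))
    return out,m
E
python3 - <<'E'
from h import *
im=cv2.imread("pics/top0.png"); o,m=plates("top",im)
for px,c,w,h,a in o:
    if not 180<px[0]<470: continue
    ar=np.radians(a); ax=np.array([np.cos(ar),np.sin(ar)]); print(px,c,w,h,a,"pocket",c-.026*ax)
for nm,p in dict(bottle=(243,210),clamp=(323,227),spacer=(401,185)).items(): print(nm,ray("top",p,.02))
a=cv2.resize(im[140:235,180:460],None,fx=2.8,fy=2.8,interpolation=cv2.INTER_CUBIC)
b=cv2.cvtColor(cv2.resize(m[140:235,180:460],None,fx=2.8,fy=2.8,interpolation=0),8)
cv2.imwrite("pics/c.png",np.vstack([a,b]))
E
```

```text
[205.1167 204.4417] [0.526  0.2992] 136.81654357910156 85.18394470214844 -4.636878967285156 pocket [0.5001 0.3013]
[286.0625 191.0057] [0.5585 0.0954] 137.69503784179688 85.63848114013672 3.645892858505249 pocket [0.5325 0.0937]
[434.498  174.7647] [ 0.5996 -0.2875] 137.1114044189453 82.813232421875 -2.0757980346679688 pocket [ 0.5736 -0.2866]
[363.4534 168.8509] [ 0.6162 -0.1041] 137.48239135742188 85.20934295654297 -10.327774047851562 pocket [ 0.5906 -0.0994]
[317.1215  78.3646] [0.8756 0.0002] 474.79693603515625 173.10630798339844 -89.95221623405814 pocket [0.8756 0.0262]
[322.8927  63.0038] [ 0.9012 -0.0007] 181.93502807617188 180.17807006835938 89.33485412597656 pocket [ 0.9009 -0.0267]
bottle [[0.5018 0.2008]]
clamp [[0.4606 0.0006]]
spacer [[ 0.5682 -0.1965]]
```

View pics/c.png

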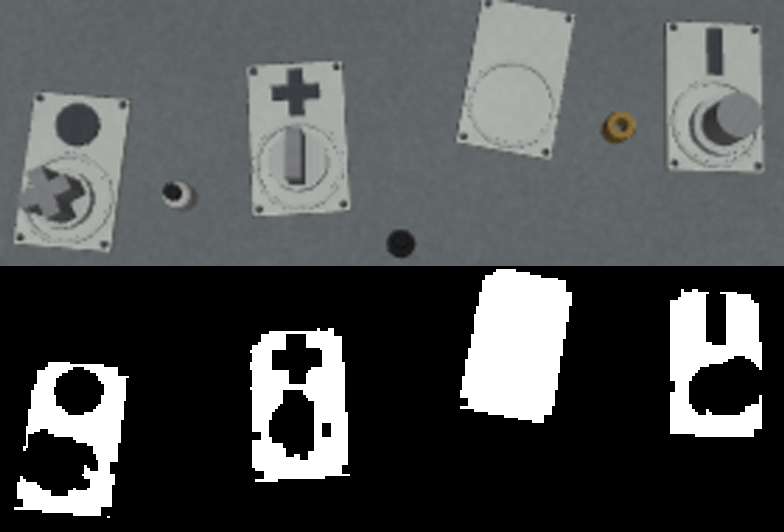

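The crop shows the plates cleanly. The head tops still need measuring, so I'll segment them at z=0.070.

```bash
python3 - <<'E'
from h import *
im=cv2.imread("pics/top0.png"); g=cv2.cvtColor(im,6)
H=dict(cross=(197,209),blade=(284,195),round=(444,181)); t=[]
for n,(u,v) in H.items():
    ref=int(np.median(g[v-1:v+2,u-1:u+2])); 
    m=(abs(g.astype(int)-ref)<14).astype(np.uint8); b=np.zeros_like(m); b[v-14:v+15,u-14:u+15]=1; m=m*b
    m=cv2.morphologyEx(m,cv2.MORPH_OPEN,np.ones((2,2)))
    _,lab,st,ce=cv2.connectedComponentsWithStats(m,connectivity=4)
    l=lab[v,u]; k=np.argwhere(lab==l)[:,::-1]; P=ray("top",k,.07)
    print(n,ref,st[l],ray("top",ce[l],.07),rect(P))
    A=cv2.resize(im[v-15:v+16,u-15:u+16],(260,260),interpolation=0)
    B=cv2.resize(((lab==l)*255).astype(np.uint8)[v-15:v+16,u-15:u+16],(260,260),interpolation=0)
    t.append(np.vstack([A,cv2.cvtColor(B,8)]))
cv2.imwrite("pics/heads.png",np.hstack(t))
E
```

```text
cross 120 [187 201  18  17 170] [[0.4972 0.3022]] (array([0.4981, 0.3023]), 36.438114166259766, 36.19061279296875, 72.559814453125)
blade 120 [283 186   5  18  88] [[0.5332 0.0921]] (array([0.5337, 0.092 ]), 41.16624450683594, 9.549288749694824, 1.2954106330871582)
round 123 [437 174  17  16 196] [[ 0.5678 -0.2909]] (array([ 0.5675, -0.2907]), 38.347747802734375, 35.30928421020508, 43.19186782836914)
```

View pics/heads.png

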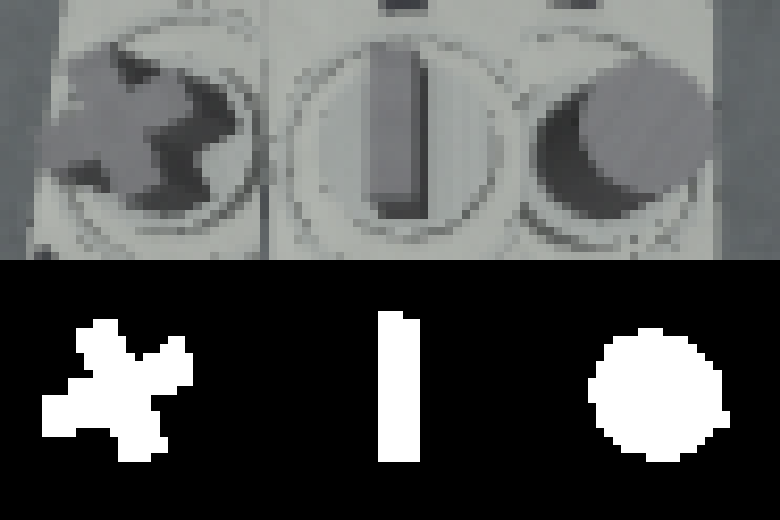

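The masks give the head centres. The cross's minimum-area rectangle sits 45° to its arms, so its arms lie at 27.6° and -62.4°. Move 1 takes the round master to the spare nest, closing along x to keep clear of the spacer.

```bash
cat >> h.py <<'E'
HI,LO=.17,.036
NEST=dict(round=(.5001,.3013),cross=(.5325,.0937),blade=(.5736,-.2866),spare=(.5906,-.0994))
def rot(deg):
    f=np.radians(deg);c,s=np.cos(f),np.sin(f)
    return np.array([[-s,c,0],[c,s,0],[0,0,-1.]])
def st(t): print(t,round(bot.get_time_s(),1),"pos",bot.get_ee_pos(),"w",bot.get_gripper_width(),"F",np.array(bot.get_force()),"pad",bot.get_finger_force())
def pick(xy,deg):
    bot.goto([*xy,HI],rot(deg)); bot.movel([*xy,LO],v=.12); st("down")
    bot.grasp(60); st("grip"); bot.movel([*xy,HI],v=.12); st("up")
def place(xy):
    bot.movel([*xy,HI],v=.2); bot.movel([*xy,LO+.015],v=.12); bot.movel([*xy,LO+.001],v=.03); st("set")
    bot.let_go(); bot.movel([*xy,HI],v=.12); st("free")
E
python3 - <<'E'
from h import *
pick((.5678,-.2909),0)
cv2.imwrite("pics/lift1.png",bot.snapshot("side"))
E
```

```text
down 4.6 pos [ 0.5685 -0.2914  0.0373] w 0.08547862126220447 F [ 0.0233 -0.7102 -0.3797] pad 0.0
grip 5.1 pos [ 0.5684 -0.2912  0.0369] w 0.03894087540491628 F [-0.5978 -0.3326  3.1555] pad 61.05229139328003
up 6.3 pos [ 0.5672 -0.2905  0.1685] w 0.03896364195187715 F [ 0.2025 -0.0345 -4.0995] pad 60.61554551124573
```

View pics/lift1.png

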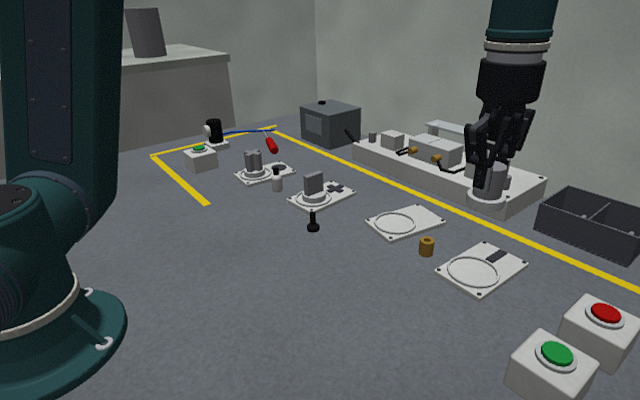

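The round master is held upright near (490,190), and the blade nest at (483,268) is empty. Next I place it in the spare nest and pick the blade.

```bash
python3 - <<'E'
from h import *
place(NEST["spare"])
cv2.imwrite("pics/p1.png",bot.snapshot("side")[120:320,200:560])
pick((.5332,.0922),91)
cv2.imwrite("pics/lift2.png",bot.snapshot("side"))
E
```

```text
set 9.3 pos [ 0.5904 -0.0994  0.0369] w 0.038593529804942905 F [-1.1424 -0.525  -2.3239] pad 60.45372247695923
free 11.0 pos [ 0.59   -0.0993  0.1688] w 0.08529603191652994 F [ 0.2586 -0.5555  0.8296] pad 0.0
down 13.5 pos [0.534  0.0923 0.037 ] w 0.0854426319869882 F [-0.8343  0.2231  0.2877] pad 0.0
grip 14.2 pos [0.5332 0.0924 0.0362] w 0.013434912267154556 F [-0.811   0.7186  1.3795] pad 58.78199815750122
up 15.4 pos [0.5325 0.0921 0.1687] w 0.013230913290370683 F [-0.6454  0.0497 -4.1425] pad 58.380056619644165
```

View pics/lift2.png

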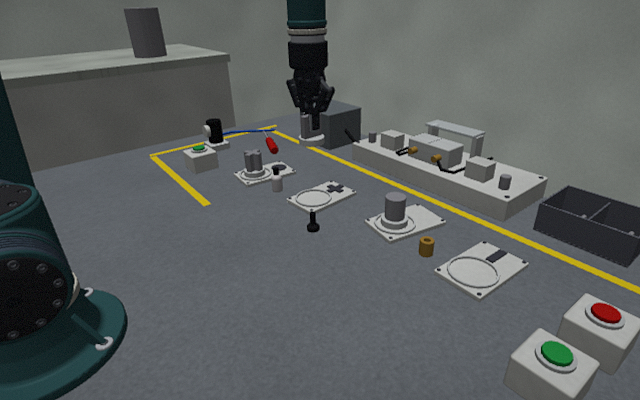

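The round master stands in the spare nest (397,215), and the blade is held with the cross nest (320,195) empty. Next I place the blade and pick the cross.

```bash
python3 - <<'E'
from h import *
place(NEST["blade"])
pick((.4975,.3022),27.6)
cv2.imwrite("pics/lift3.png",bot.snapshot("side"))
E
```

```text
set 19.3 pos [ 0.5735 -0.2865  0.0367] w 0.013468190687652664 F [ 0.6982  0.3084 -4.7242] pad 58.40316832065582
free 21.2 pos [ 0.5731 -0.2863  0.1686] w 0.08540867333559465 F [-0.1062 -0.421  -0.93  ] pad 0.0
down 24.6 pos [0.4983 0.3026 0.0372] w 0.08526202763008593 F [-0.5249 -0.9615  0.0518] pad 0.0
grip 25.1 pos [0.4981 0.3025 0.0369] w 0.04284754071873654 F [0.6686 0.4901 1.8792] pad 61.82929802744354
up 26.4 pos [0.4969 0.3019 0.1686] w 0.04308040215511845 F [-0.2848 -0.1028 -2.2271] pad 61.26540083732493
```

View pics/lift3.png

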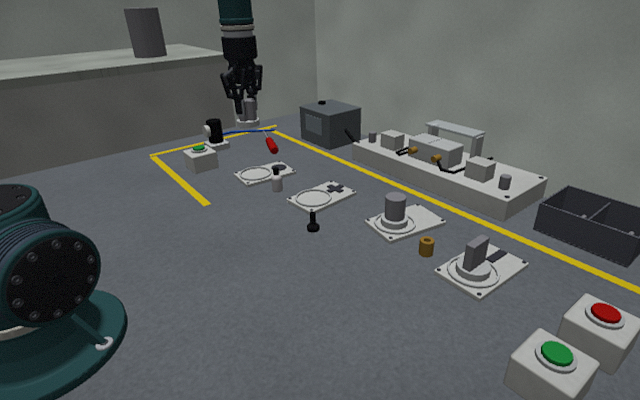

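The blade stands in its nest (475,262), and the cross is held by its arm ends. Next I place the cross, then move the round master home.

```bash
python3 - <<'E'
from h import *
place(NEST["cross"])
pick(NEST["spare"],0)
place(NEST["round"])
bot.goto([.35,.35,.25],rot(30))
t=bot.snapshot("top"); s=bot.snapshot("side"); cv2.imwrite("pics/t.png",t); cv2.imwrite("pics/s.png",s)
a=cv2.resize(t[140:235,180:460],(784,266),interpolation=2); b=cv2.resize(s[130:300,220:540],(620,329),interpolation=2)
cv2.imwrite("pics/end.png",np.vstack([a,cv2.copyMakeBorder(b,0,0,0,164,0)]))
E
```

```text
set 29.4 pos [0.5322 0.0937 0.037 ] w 0.04275069474382962 F [-1.7744 -0.6211 -0.5664] pad 61.45824801113804
free 31.1 pos [0.5319 0.0937 0.1688] w 0.08556344440925392 F [-0.7327 -0.0473 -0.0261] pad 0.0
down 33.2 pos [ 0.5914 -0.0996  0.0372] w 0.08514505971944597 F [0.2129 0.237  0.2621] pad 0.0
grip 33.7 pos [ 0.5909 -0.0995  0.0367] w 0.0387616188264256 F [-0.9905 -0.1208  3.6028] pad 61.17429971694946
up 35.0 pos [ 0.5899 -0.0992  0.1686] w 0.03864970096272076 F [-0.2979 -0.1749 -3.221 ] pad 60.78907012939453
set 38.9 pos [0.5    0.3012 0.0367] w 0.03868769849184469 F [ 0.2123  0.3294 -2.7744] pad 60.427411794662476
free 40.7 pos [0.4995 0.301  0.1687] w 0.08553447012050303 F [ 0.2829  1.0405 -0.2174] pad 0.0
```

View pics/end.png

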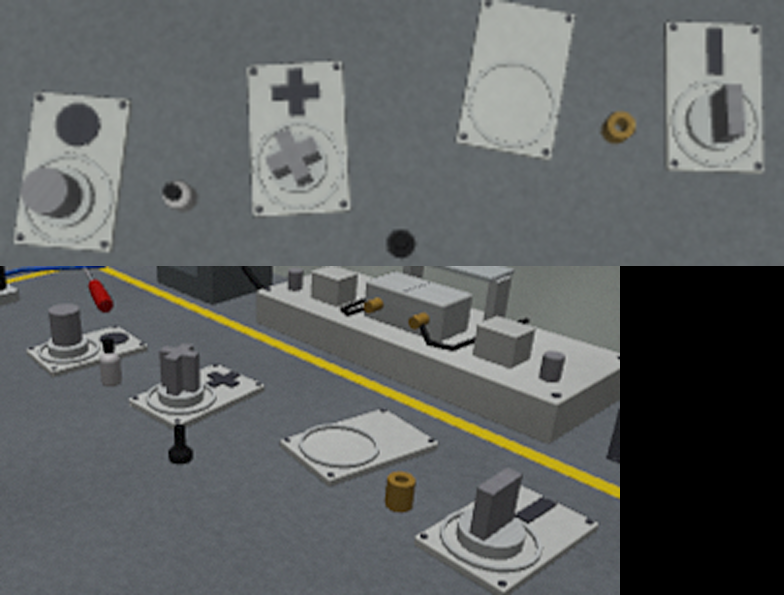

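All masters are in their own nests and the bystanders haven't moved. I'll check the blade's lean before handing in.

```bash
python3 - <<'E'
from h import *
def prj(n,p):
    c=bot.calibration(n);q=c["camera_matrix"]@(c["world_to_cam"]@np.r_[p,1])[:3];return q[:2]/q[2]
for n in "t","s":
    nm=dict(t="top",s="side")[n]; im=cv2.imread(f"pics/{n}.png"); u,v=prj(nm,[*NEST["blade"],.04]).astype(int)
    f=10; A=cv2.resize(im[v-29:v+29,u-19:u+19],None,fx=f,fy=f,interpolation=2)
    for dx in(-.022,.022):
        for dy in(-.007,.007):
            P=[((prj(nm,np.r_[np.array(NEST["blade"])+[dx,dy],z])-[u-19,v-29]+.5)*f).astype(int).tolist() for z in(.024,.07)]
            cv2.line(A,P[0],P[1],(0,0,255),1)
    cv2.imwrite(f"pics/b{n}.png",A)
cv2.imwrite("pics/b.png",np.hstack([cv2.imread("pics/bt.png"),cv2.imread("pics/bs.png")]))
E
```

```text
(no output)
```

View pics/b.png

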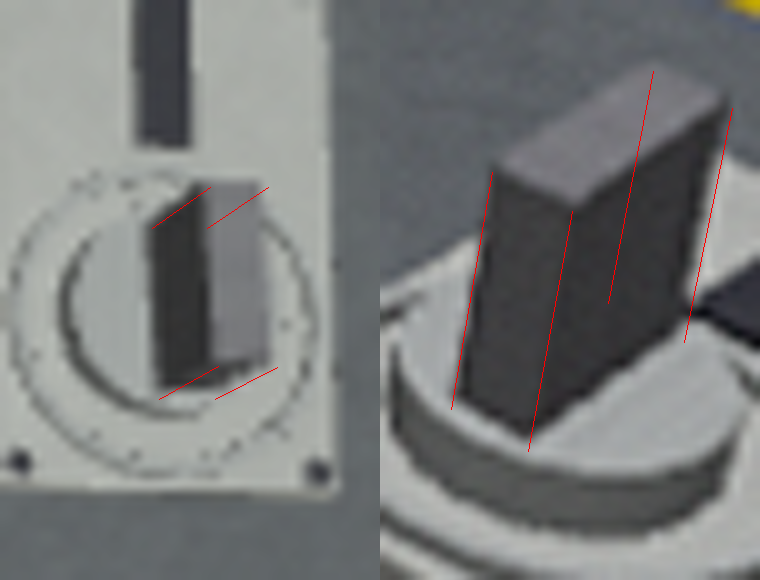

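The blade's edges run parallel to the projected verticals in both views, so it is upright and centred in the pocket.

```bash
python3 -c "
from workcell import bot
print(bot.job_done())"
```

```text
the job is handed in; nothing more can be done
None
```

The job is handed in: in the last pictures each master stood in the nest with its own outline, the spare nest was empty and the bystanders looked unmoved; the hand-in call returned no verdict.

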